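Slide the tall tin out of the row

ROBOT

A 7-joint arm with a two-finger parallel gripper is mounted at the origin on the work surface. World frame = base frame: x ahead of the robot, y to its left, z up, the work surface at z = 0. Lengths are in m, angles in rad, forces in N, time in s.
With the tool pointing down it reaches from about 0.425 to 0.925 m from the base axis. Payload 6.8 kg.
Tool frame: the origin (TCP) lies midway between the tips of the shut fingers; the grasp point (between the pads) lies 19 mm behind it; z points along the fingers, y is the line along which they close (so a half turn about z gives the same grasp; the last joint's range is limited). The gripper opens to 85 mm and grips with 20 to 120 N. Pads are 22 mm wide; open, the fingers measure 114 mm over their backs; the gripper's body (76 mm by 85 mm) begins 54 mm behind the grasp point. The pads swing forward as they close: fully open they stand 13 mm farther back than shut.
Start: joints at [1.206, 0.477, 0.022, 1.555, -0.011, 1.109, -0.083], TCP at [0.171, -0.653, 0.231] pointing down, gripper open.
Joint ranges: [-2.96, 2.96], [-0.34, 2.1], [-1.41, 1.46], [0.24, 2.44], [-1.37, 4.51], [0.17, 1.92], [-2.96, 2.96]. Speed limits (rad/s): [2.39, 2.39, 3.14, 3.14, 3.14, 3.14, 3.14].

INTERFACE

Orientations are given as a unit quaternion [w, x, y, z].
In Python, from station import bot, eyes, ticket gives the robot as it stands.
- The arm moves only by the shell command python3 -m crank 'ROWS' [FORCE]. ROWS is text: rows parted by semicolons, each of 7 numbers parted by spaces: the shift along the tool's x, y, z in units of 0.5 m (1.0 is 0.5 m), then the turn, a rotation vector about the tool's x, y, z in units of 180 degrees (1.0 is 180 degrees), then the closure, from 0 (fully open) to 1 (shut). A call has 1 to 20 rows; each row is the pose to reach, as a shift and turn from the pose commanded when the call began, along the tool's axes at that moment, turning the shorter way round; what a row does not reach only later rows make up. A row lasts 1/10 s, in which the tool goes at most 50 mm and 8.59 degrees, less where a joint would pass 70% of its speed; a pose out of reach is approached as far as the arm can. A call with a number of a shift or a turn outside -1 to 1 is refused whole. A call with a gripper value outside its range is refused whole. The fingers move at their own pace and stop on an object; FORCE is the grip in N (left out, the last holds). Time passes only in rows, so rows that repeat a pose let the fingers close. It gives the time, the measured TCP pose, the force, the opening and the grip force at its end, in the units of the state.
- bot.get_obs(): the state, without advancing time (a new reading comes with each control period).
- eyes.read_camera(name): name is "scene" or "side" or "wrist"; returns a dict with "image" (480x640x3 uint8, red, green, blue), "K" (3x3 intrinsics, pixels), "R" (3x3) and "t" (3): a world point X has camera coordinates R X + t. Camera axes: x right, y down, z forward; pixel columns grow to the right and rows downward; lengths in m; the calibration is good to about 2 mm. A picture is of the moment at which its call begins. There is no depth.
- ticket.hand_in(): hands the job in; it is judged then, once.
The state is a dict: "t": time; "q": joint angles; "joint_vel": joint speeds; "joint_torque": joint torques, N m; "eef_pos": TCP position; "tool_rot": TCP orientation; "contact_force": force on the tool from outside, world axes, zero at the start; "torque": the same for the moment, N m; "gripper_width": opening from 0.0 (shut) to 1.0 (fully open); "grasp_force": force on a finger pad.
Only numpy, scipy, OpenCV 4.12 (cv2) and the standard library are available. Lean on these libraries where they do the work, as an engineer would, in place of code of your own. Each camera call takes 0.05 s, during which the arm holds its last target. There are 200 camera calls.

TASK

Three round tins stand in a touching row on the sewing bench. Push the tall one with the domed lid out of the row, sliding it along the bench without lifting or tipping it, until it stands wholly on the sheet of paper in front of the row. Leave the two low tins where they stand.

Things in the scene. Friction and masses are not known exactly. Their poses are not given: they have to be found in the camera images.
- tall_tin: The tall tin: round, plain aluminium, 84 mm in diameter, straight sides 48 mm high, domed lid 60 mm high in the middle; about 240 g, slides on the bench. One of three tins of one diameter touching side by side in a straight row (centres 84 mm apart); it may be the left, middle or right one. Origin: centre of its underside; z up.
- low_tin_a: A low tin: round, plain aluminium, flat lid, 84 mm in diameter, 28 mm high, about 220 g, loose. Stands in the same row. Origin: centre of its underside; z up.
- low_tin_b: The other low tin, just like the first: 84 mm in diameter, 28 mm high, loose, in the same row. Origin: centre of its underside; z up.
- sheet: White sheet of paper flat and fixed on the bench on the robot's side of the row, too thin to catch a tin. Origin: its centre, at bench height. 200 mm along its x, 360 mm along its y; x points to the row, whose tins begin 20 to 55 mm past the edge at x = +100 mm; the row runs within 10 degrees of y. 70 mm behind the row and the sheet's nearer half are free; a thimble and a spool stand on its two other corners.
Mind the look-alikes: they are no part of the job. Leave any green or purple look-alike of the tall_tin alone.

How it is judged:
At the end, for the whole second after the job is handed in: The tall tin stands upright and at rest on the bench wholly on the sheet (overhanging its edge by at most 5 mm), at least 12 mm clear of both low tins; each low tin stands upright within 15 mm of where it began (x of tall_tin in the frame of sheet between -0.063 and 0.063 m and y of tall_tin in the frame of sheet between -0.143 and 0.143 m and horizontal distance between tall_tin and low_tin_a above 0.096 m and horizontal distance between tall_tin and low_tin_b above 0.096 m and distance of each of low_tin_a, low_tin_b from where it was at the start of the episode below 0.015 m and angle between each of tall_tin, low_tin_a, low_tin_b's own z axis and vertical below 0.1 rad and height (world z) of tall_tin below 0.006 m and linear speed of tall_tin below 0.02 m/s); the robot touches nothing.
It fails at once if the tall tin is lifted more than 12 mm off the bench (height (world z) of tall_tin above 0.012 m).
It fails at once if a tin is tipped by more than about 20 degrees (angle between any of tall_tin, low_tin_a, low_tin_b's own z axis and vertical above 0.35 rad).
It fails at once if a low tin is pushed more than 20 mm from its place (distance of any of low_tin_a, low_tin_b from where it was at the start of the episode above 0.02 m).
It also fails if it takes over 35 s, if anything falls off the work surface, if the arm or the gripper's body presses on something with over 40 N, if the wrist force passes 120 N, or if a joint passes its speed limit or range.

## Working session

There is one attempt and no reset: what is moved stays moved. The work goes in short steps, Python scripts to look and compute and a shell command to move; the robot and the scene stay as the last step left them, time stands still between calls to the robot, and variables do not carry over. Pictures are saved under pics/ and viewed, at most 10 in all, crops included, and the job is handed in when it is done.

```bash
mkdir -p pics; cat > h.py <<'E'
import numpy as np,cv2,pickle
from station import bot,eyes,ticket
def snap(n,f):
    c=eyes.read_camera(n); cv2.imwrite('pics/'+f+'.png',c['image'][:,:,::-1]); pickle.dump(c,open('pics/'+f+'.pkl','wb')); return c
def load(f): return pickle.load(open('pics/'+f+'.pkl','rb'))
def ray(c,u,v,z):
    R,t=np.array(c['R']),np.array(c['t']); o=-R.T@t
    d=R.T@np.linalg.inv(c['K'])@np.array([u,v,1.]); return o+d*(z-o[2])/d[2]
def proj(c,X):
    p=np.array(c['K'])@(np.array(c['R'])@np.array(X)+c['t']); return p[:2]/p[2]
E
python3 - <<'E'
from h import *
for n in('scene','side'):
    c=snap(n,n+'0'); print(n,-np.array(c['R']).T@c['t'])
print(bot.get_obs())
E
```

```text
scene [ 1.08913695 -0.06719959  0.50075573]
side [0.39774408 0.66345321 0.6087622 ]
{'t': 0.1, 'q': array([ 1.20590943,  0.4777274 ,  0.02235498,  1.55634037, -0.0115252 ,
        1.1092992 , -0.08310159]), 'joint_vel': array([ 0.00072306, -0.00291897,  0.00145133, -0.00387456, -0.00086022,
        0.00090586, -0.00121362]), 'joint_torque': array([ 4.36803588e-03, -5.97764754e+01,  1.61376178e+00, -2.81954813e+01,
        1.28850222e-02,  5.00400361e-03,  4.46423451e-05]), 'eef_pos': array([ 0.17128754, -0.65235832,  0.23042164]), 'tool_rot': array([-8.08165740e-04,  9.91768774e-01,  1.28039138e-01, -1.56279745e-04]), 'contact_force': array([ 0.23896532, -1.13078747, -0.87162039]), 'torque': array([-0.04239518,  0.03472199,  0.02106553]), 'grasp_force': 0.0, 'gripper_width': 0.9989715717561298}
```

View pics/scene0.png

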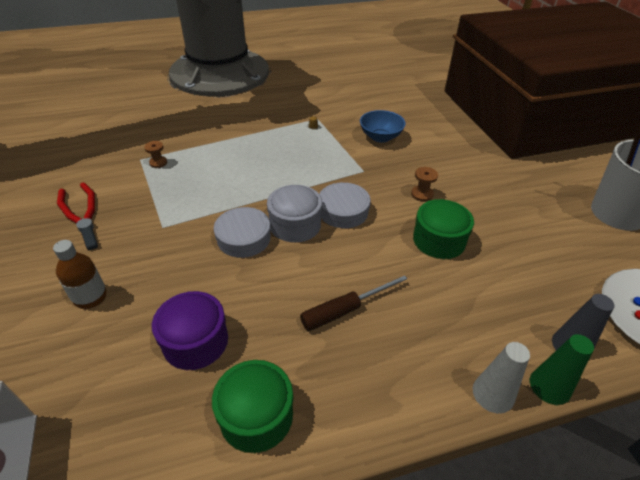

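View pics/side0.png

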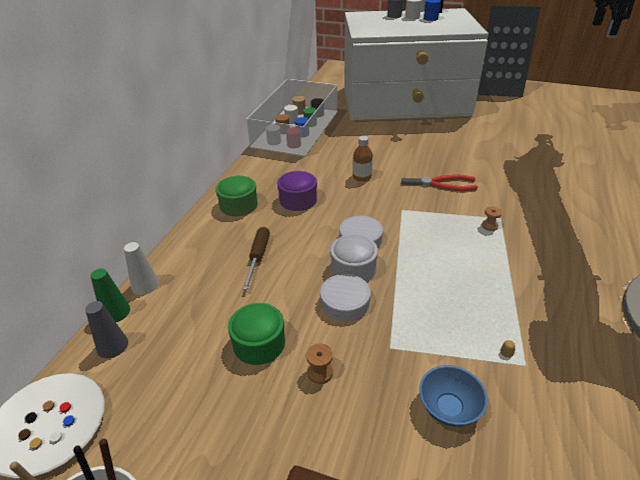

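The scene shows the row at (242,231) low, (295,212) tall with dome, (345,205) low. In the side view they are at (361,235), (354,258) and (345,297). Tall-tin candidates: the aluminium domed tin at scene (295,212), green look-alikes at (443,228) and (253,405), and a purple one at (190,330). I choose the aluminium one in the middle and check it in a close crop.

```bash
python3 - <<'E'
from h import *
a=load('scene0')['image'][170:265,205:380]; b=load('side0')['image'][205:330,310:395]
a=cv2.resize(a,None,fx=4,fy=4,interpolation=2)
b=cv2.resize(b,None,fx=4,fy=4,interpolation=2)
o=np.zeros((500,700+0,3),np.uint8); o[:380]=a
b=cv2.resize(b,None,fx=1,fy=1)
cv2.imwrite('pics/cropA.png',o[:380,:,::-1]); 
for n in('scene0','side0'):
    c=load(n);im=c['image'];h=cv2.cvtColor(im,cv2.COLOR_RGB2HSV)
    m=((h[...,0]>105)&(h[...,0]<135)&(h[...,1]>12)&(h[...,1]<80)&(h[...,2]>80)).astype(np.uint8)
    w=((h[...,1]<25)&(h[...,2]>150)).astype(np.uint8)
    for k,mm in(('tin',m),('sheet',w)):
        cs=sorted(cv2.findContours(mm,0,2)[0],key=cv2.contourArea)[::-1][:3]
        for q in cs: print(n,k,cv2.contourArea(q),cv2.boundingRect(q))
    for p in ((295,212),(242,231),(242,250),(240,170)) if n=='scene0' else ((354,250),(345,290),(345,312),(450,280)): print(p,im[p[1],p[0]],h[p[1],p[0]])
E
```

```text
scene0 tin 2657.5 (268, 184, 102, 37)
scene0 tin 1556.5 (215, 208, 55, 38)
scene0 tin 1.5 (633, 302, 5, 4)
scene0 sheet 11930.5 (141, 122, 221, 105)
scene0 sheet 1544.5 (604, 269, 36, 73)
scene0 sheet 293.5 (507, 343, 22, 19)
(295, 212) [127 129 137] [114  19 137]
(242, 231) [137 140 148] [112  19 148]
(242, 250) [53 54 57] [113  18  57]
(240, 170) [166 168 161] [ 39  11 168]
side0 tin 101.5 (86, 301, 17, 12)
side0 tin 90.0 (294, 120, 15, 17)
side0 tin 2.5 (367, 286, 3, 13)
side0 sheet 16020.0 (390, 210, 136, 156)
side0 sheet 7825.5 (0, 373, 104, 105)
side0 sheet 2613.0 (345, 8, 143, 30)
(354, 250) [176 176 182] [120   8 182]
(345, 290) [178 179 184] [115   8 184]
(345, 312) [80 79 82] [130   9  82]
(450, 280) [191 192 183] [ 33  12 192]
```

View pics/cropA.png

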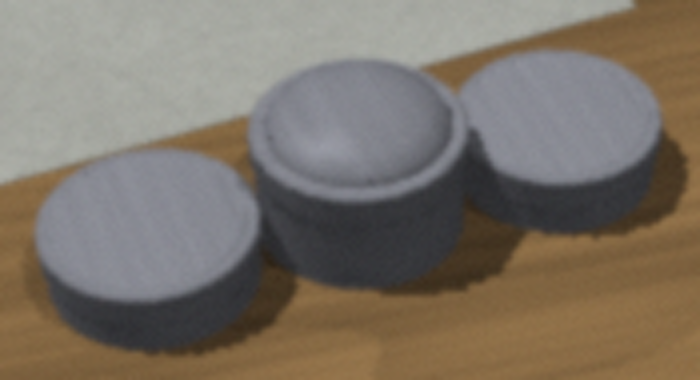

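The crop shows a domed aluminium tin between two flat ones; lid rims can be read at crop px (149,225), (359,129) and (562,118).

```bash
python3 - <<'E'
from h import *
from scipy.optimize import least_squares
c=load('scene0')
def fit(P,z):
    X=np.array([ray(c,u/4+205-.375,v/4+170-.375,z)[:2] for u,v in P])
    r=least_squares(lambda p:np.hypot(*(X-p[:2]).T)-p[2],[*X.mean(0),.04]); return r.x,np.abs(r.fun).max()
L={'lowL':([(36,230),(149,150),(261,215),(140,301),(62,178),(235,175)],.028),
'tall':([(250,135),(357,58),(468,125),(365,200),(275,82),(440,80),(285,180)],.048),
'lowR':([(660,118),(555,50),(640,80),(560,185),(485,145),(480,75)],.028)}
C={}
for k,(P,z) in L.items(): x,e=fit(P,z); C[k]=x[:2]; print(k,x,e)
a,t,b=C['lowL'],C['tall'],C['lowR']
print('d',np.linalg.norm(a-t),np.linalg.norm(b-t))
r=(b-a)/np.linalg.norm(b-a); print('row angle',np.degrees(np.arctan2(r[1],r[0])),'mid',(a+b)/2)
for n in('scene0','side0'):
    d=load(n);h=cv2.cvtColor(d['image'],cv2.COLOR_RGB2HSV)
    w=((h[...,1]<30)&(h[...,2]>140)).astype(np.uint8)
    # keep sheet only: hue not bluish
    w&=~((h[...,0]>90)&(h[...,0]<140)).astype(np.uint8)&1
    w=cv2.morphologyEx(w,cv2.MORPH_OPEN,np.ones((5,5)))
    q=max(cv2.findContours(w,0,2)[0],key=lambda q:cv2.contourArea(q) if cv2.boundingRect(q)[0]>100 else 0)
    hull=cv2.convexHull(q)[:,0]
    G=np.array([ray(d,u,v,0)[:2] for u,v in hull])
    R=cv2.minAreaRect((G*1000).astype(np.float32)); print(n,R); print(cv2.boxPoints(R))
    for k in C: print(k,proj(d,[*C[k],L[k][1]]))
E
```

```text
lowL [ 0.57443388 -0.03645638  0.04148237] 0.0012328334376575795
tall [0.56388928 0.0479953  0.04143896] 0.000752718199092596
lowR [0.55472964 0.13343249 0.03997979] 0.0030055268924312276
d 0.08510743111518367 0.08592678936629643
row angle 96.61578148971736 mid [0.56458176 0.04848805]
scene0 ((389.95123291015625, 7.063720703125), (199.5111541748047, 359.076904296875), 9.187036514282227)
[[ 262.81055  168.37238]
 [ 320.14    -186.09845]
 [ 517.0919  -154.24493]
 [ 459.76245  200.22589]]
lowL [241.3508006  225.11114632]
tall [294.35775417 200.94515563]
lowR [345.28742222 198.00468551]
side0 ((391.390380859375, 5.753631591796875), (199.85926818847656, 359.76983642578125), 9.032068252563477)
[[ 264.4602   167.72041]
 [ 320.93945 -187.58852]
 [ 518.32056 -156.21315]
 [ 461.8413   199.09578]]
lowL [360.56242833 228.34630436]
tall [353.76382818 249.41433548]
lowR [344.38633305 292.27408518]
```

Sizes check out: tin radius about 41 mm, 85 mm spacing, and a sheet of 200x360 mm that agrees in both views. Next I work out the approach behind the tall tin.

```bash
cat >> h.py <<'E'
from scipy.spatial.transform import Rotation as Ro
def to(x,y,z,ang=6.6):
    o=bot.get_obs(); w=o['tool_rot']; R=Ro.from_quat([w[1],w[2],w[3],w[0]])
    a=np.radians(ang); G=Ro.from_matrix(np.array([[np.cos(a),np.sin(a),0],[np.sin(a),-np.cos(a),0],[0,0,-1]]))
    s=R.inv().apply(np.array([x,y,z])-o['eef_pos'])/.5
    print(np.round(s,4),np.round((R.inv()*G).as_rotvec()/np.pi,4))
T=np.array([.564,.048]); n=np.array([.9934,.115])
E
python3 -c "
from h import *
to(*(T+.08*n),.20)"
```

```text
[ 1.2738 -1.1326  0.0626] [-0.0005  0.0001  0.0451]
```

```bash
python3 -m crank '0.64 -0.57 0 0 0 0.045 0.5;0.64 -0.57 0 0 0 0.045 0.5;0.64 -0.57 0 0 0 0.045 0.5;0.64 -0.57 0 0 0 0.045 0.5;0.64 -0.57 0 0 0 0.045 0.5;0.64 -0.57 0 0 0 0.045 0.5;0.64 -0.57 0 0 0 0.045 0.5;0.64 -0.57 0 0 0 0.045 0.5;0.64 -0.57 0 0 0 0.045 0.5;0.64 -0.57 0 0 0 0.045 0.5;0.64 -0.57 0 0 0 0.045 0.5;0.64 -0.57 0 0 0 0.045 0.5' 20; python3 -c "
from h import *
to(*(T+.08*n),.20)"
```

```text
t: 1.3
eef_pos: [0.4075, -0.2972, 0.2311]
tool_rot: [0.0, 0.998, 0.057, -0.0]
contact_force: [-0.8, 0.6, -0.2]
gripper_width: 0.504
grasp_force: 0.0
[ 0.549  -0.651   0.0616] [ 0.0001  0.0003 -0.0006]
```

```bash
python3 -m crank '0.55 -0.65 0.06 0 0 0 0.5;0.55 -0.65 0.06 0 0 0 0.5;0.55 -0.65 0.06 0 0 0 0.5;0.55 -0.65 0.06 0 0 0 0.5;0.55 -0.65 0.06 0 0 0 0.5;0.55 -0.65 0.06 0 0 0 0.5;0.55 -0.65 0.06 0 0 0 0.5;0.55 -0.65 0.06 0 0 0 0.5;0.55 -0.65 0.06 0 0 0 0.5;0.55 -0.65 0.06 0 0 0 0.5;0.55 -0.65 0.06 0 0 0 0.5;0.55 -0.65 0.06 0 0 0 0.5'; python3 -c "
from h import *
to(*(T+.08*n),.012);snap('side','s1');c=load('s1')
print(proj(c,bot.get_obs()['eef_pos']))"
```

```text
t: 2.5
eef_pos: [0.644, 0.0555, 0.201]
tool_rot: [0.001, 0.998, 0.056, -0.0]
contact_force: [-0.6, -0.8, -0.4]
gripper_width: 0.502
grasp_force: 0.0
[-0.0004 -0.004   0.3781] [ 0.0005  0.0003 -0.001 ]
[305.7578212  169.57382472]
```

View pics/s1.png

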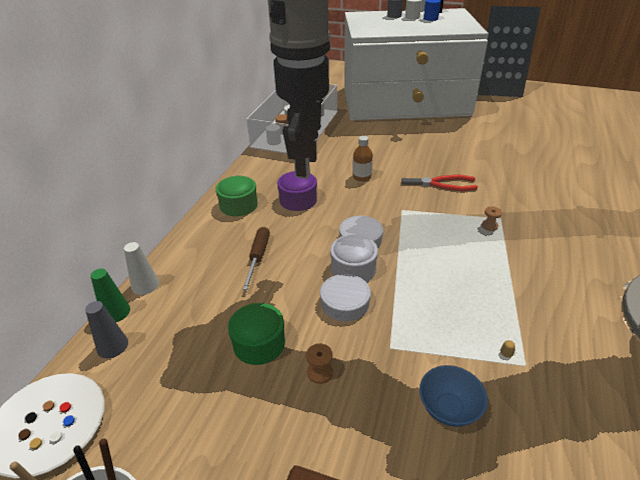

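The view shows the fingers in the air at (305,170), over free bench behind the tall tin and clear of the screwdriver at (257,258). Descending.

```bash
python3 -m crank '0 -0.004 0.1 0 0 0 0.5;0 -0.004 0.2 0 0 0 0.5;0 -0.004 0.28 0 0 0 0.5;0 -0.004 0.34 0 0 0 0.5;0 -0.004 0.376 0 0 0 0.5;0 -0.004 0.376 0 0 0 0.5;0 -0.004 0.376 0 0 0 0.5;0 -0.004 0.376 0 0 0 0.5'; python3 -c "
from h import *
to(*(T+.047*n),.012);snap('side','s2');c=load('s2')
cv2.imwrite('pics/s2c.png',cv2.resize(c['image'][190:340,240:440,::-1],None,fx=4,fy=4,interpolation=2))"
```

```text
t: 3.35
eef_pos: [0.6457, 0.0605, 0.0155]
tool_rot: [-0.0, 0.998, 0.057, 0.002]
contact_force: [1.5, 0.4, -0.3]
gripper_width: 0.502
grasp_force: 0.0
[-0.0712  0.0061  0.0067] [-0.     -0.0011 -0.0001]
```

View pics/s2c.png

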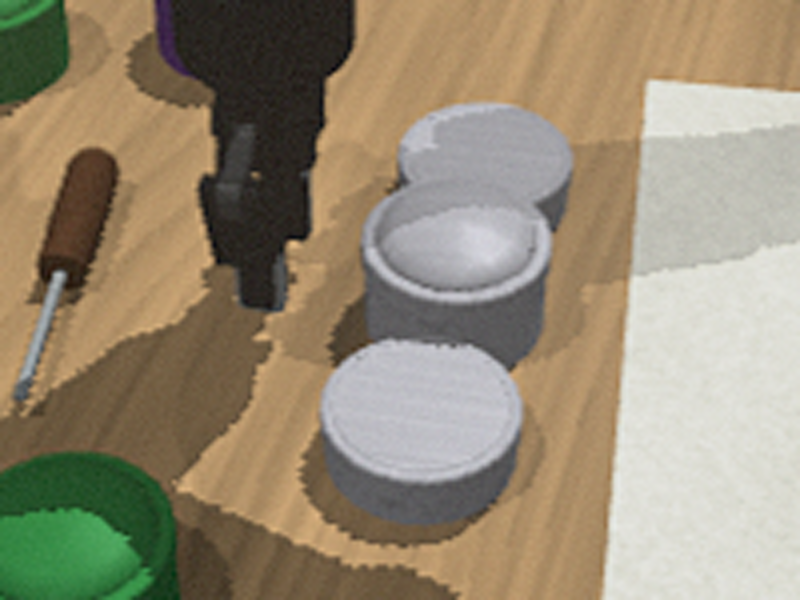

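Fingers stand behind the tall tin (tip at crop (262,300)), clear of both low tins. I trim 3 mm sideways and push.

```bash
python3 -m crank '0 0.006 0.006 0 0 0 0.5;-0.014 0.006 0.006 0 0 0 0.5;-0.028 0.006 0.006 0 0 0 0.5;-0.042 0.006 0.006 0 0 0 0.5;-0.052 0.006 0.006 0 0 0 0.5;-0.06 0.006 0.006 0 0 0 0.5;-0.068 0.006 0.006 0 0 0 0.5;-0.076 0.006 0.006 0 0 0 0.5;-0.084 0.006 0.006 0 0 0 0.5;-0.092 0.006 0.006 0 0 0 0.5;-0.1 0.006 0.006 0 0 0 0.5;-0.11 0.006 0.006 0 0 0 0.5;-0.12 0.006 0.006 0 0 0 0.5;-0.12 0.006 0.006 0 0 0 0.5'; python3 -c "
from h import *
to(*(T-.098*n),.012);snap('side','s3');c=load('s3')
cv2.imwrite('pics/s3c.png',cv2.resize(c['image'][190:340,290:490,::-1],None,fx=4,fy=4,interpolation=2))"
```

```text
t: 4.8
eef_pos: [0.5838, 0.0505, 0.0102]
tool_rot: [0.0, 0.998, 0.058, -0.001]
contact_force: [0.8, 0.2, -0.0]
gripper_width: 0.506
grasp_force: 0.0
[-0.2359  0.0004 -0.0033] [0.     0.0004 0.0001]
```

View pics/s3c.png

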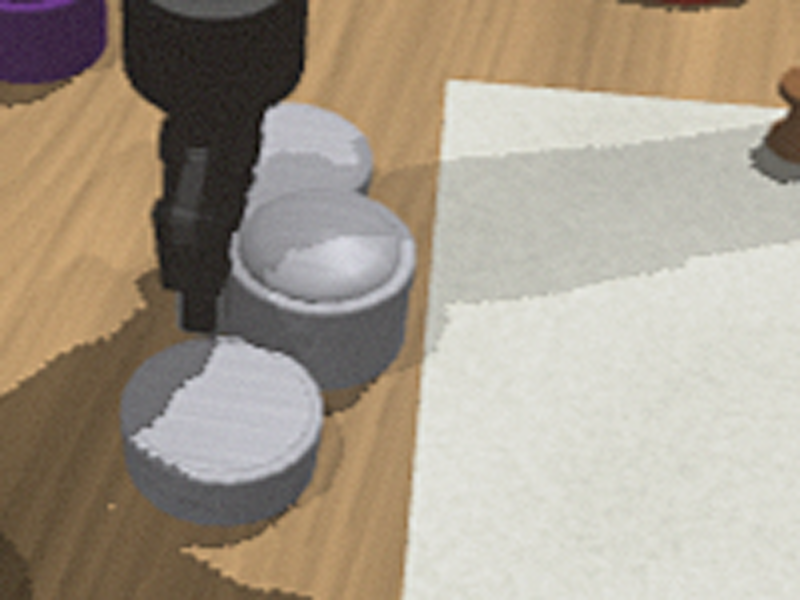

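The tall tin has slid forward upright (crop 322,270), and the near low tin has not moved. Continuing the push.

```bash
python3 -m crank '-0.012 0 -0.003 0 0 0 0.5;-0.026 0 -0.003 0 0 0 0.5;-0.04 0 -0.003 0 0 0 0.5;-0.054 0 -0.003 0 0 0 0.5;-0.068 0 -0.003 0 0 0 0.5;-0.082 0 -0.003 0 0 0 0.5;-0.096 0 -0.003 0 0 0 0.5;-0.11 0 -0.003 0 0 0 0.5;-0.124 0 -0.003 0 0 0 0.5;-0.138 0 -0.003 0 0 0 0.5;-0.152 0 -0.003 0 0 0 0.5;-0.166 0 -0.003 0 0 0 0.5;-0.18 0 -0.003 0 0 0 0.5;-0.194 0 -0.003 0 0 0 0.5;-0.206 0 -0.003 0 0 0 0.5;-0.216 0 -0.003 0 0 0 0.5;-0.224 0 -0.003 0 0 0 0.5;-0.23 0 -0.003 0 0 0 0.5;-0.234 0 -0.003 0 0 0 0.5;-0.234 0 -0.003 0 0 0 0.5'; python3 -c "
from h import *
c=snap('side','s4')"
```

```text
t: 6.85
eef_pos: [0.4682, 0.0371, 0.0117]
tool_rot: [0.0, 0.998, 0.058, -0.0]
contact_force: [0.9, 0.9, 0.5]
gripper_width: 0.501
grasp_force: 0.5
```

View pics/s4.png

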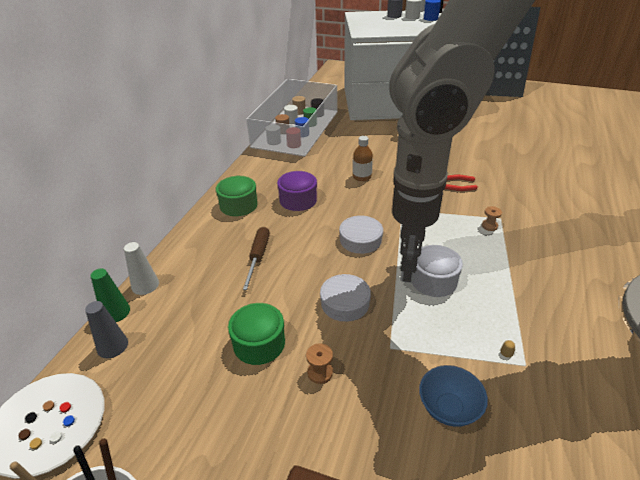

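The tall tin stands on the sheet (437,268) and both low tins are in place. I back off and raise the hand.

```bash
python3 -m crank '0.015 0 0 0 0 0 0.5;0.035 0 0 0 0 0 0.5;0.05 0 0 0 0 0 0.5;0.05 0 -0.05 0 0 0 0.5;0.05 0 -0.12 0 0 0 0.5;0.05 0 -0.2 0 0 0 0.5;0.1 0.1 -0.28 0 0 0 0.5;0.2 0.2 -0.34 0 0 0 0.5;0.25 0.3 -0.34 0 0 0 0.5;0.3 0.4 -0.34 0 0 0 0.5;0.3 0.4 -0.34 0 0 0 0.5;0.3 0.4 -0.34 0 0 0 0.5'; python3 - <<'E'
from h import *
c=snap('scene','e'); snap('side','e2'); A=load('scene0')
cv2.imwrite('pics/ec.png',cv2.resize(c['image'][110:260,190:390,::-1],None,fx=4,fy=4,interpolation=2))
for p in ((.5744,-.0365,.028),(.5547,.1334,.028)): print(proj(c,p))
h=cv2.cvtColor(load('scene0')['image'],cv2.COLOR_RGB2HSV)
E
```

```text
t: 8.1
eef_pos: [0.6434, -0.1526, 0.182]
tool_rot: [0.002, 0.999, 0.053, 0.001]
contact_force: [-0.1, -0.5, -0.8]
gripper_width: 0.496
grasp_force: 0.0
[241.31805763 225.10139955]
[345.26237509 197.9965797 ]
```

View pics/ec.png

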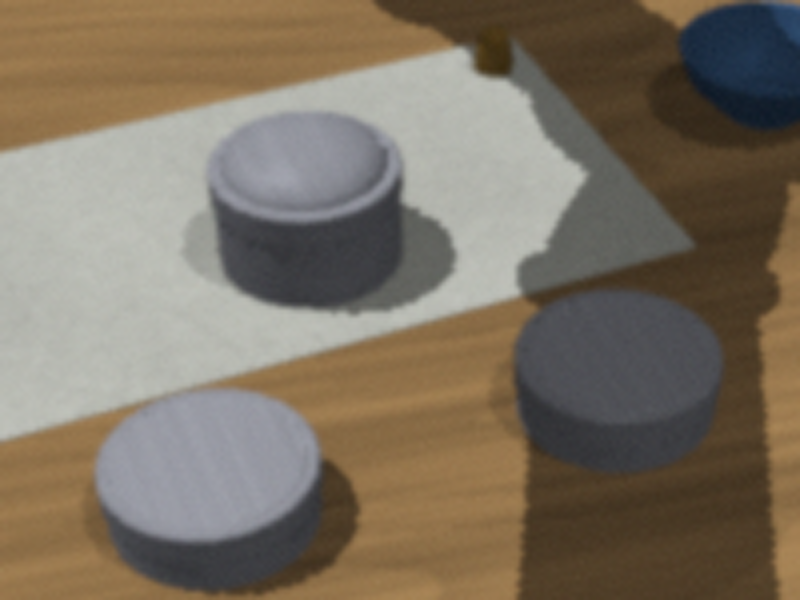

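The tall tin stands alone on the sheet (rim centre at crop (305,165)). The low tins' edges (96–321 and up to 722) match where they began to within a pixel. One numeric check, then I hand in.

```bash
python3 - <<'E'
from h import *
c=load('e'); p=ray(c,305/4+190,165/4+110,.048)[:2]-[.3907,.0064]; a=np.radians(9.1)
s=p@np.array([[np.cos(a),-np.sin(a)],[np.sin(a),np.cos(a)]]); print(s)
if abs(s[0])<.058 and abs(s[1])<.13: print(ticket.hand_in())
E
```

```text
[0.03614126 0.02079794]
the job is handed in; nothing more can be done
None
```

I pushed the tall tin upright onto the sheet, with its centre measured at x = 36 mm, y = 21 mm in the sheet's frame, left both low tins where they stood to within a pixel, and handed the job in at about 8 s; no verdict came back.

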